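Open the combination padlock and present it at the chest's hasp

ROBOT

A 7-joint arm with a two-finger parallel gripper is mounted at the origin on the work surface. World frame = base frame: x ahead of the robot, y to its left, z up, the work surface at z = 0. Lengths are in m, angles in rad, forces in N, time in s.
With the tool pointing down it reaches from about 0.4 to 0.85 m from the base axis. Payload 4.5 kg.
Tool frame: the origin (TCP) lies midway between the tips of the shut fingers; the grasp point (between the pads) lies 19 mm behind it; z points along the fingers, y is the line along which they close (so a half turn about z gives the same grasp; the last joint's range is limited). The gripper opens to 88 mm and grips with 3 to 60 N. Pads are 18 mm wide; open, the fingers measure 123 mm over their backs; the gripper's body (75 mm by 187 mm) begins 45 mm behind the grasp point.
Start: joints at [1.381, 0.689, -0.195, 1.565, 0.157, 0.902, -0.215], TCP at [0.139, -0.609, 0.239] pointing down, gripper open.
Joint ranges: [-3.01, 3.01], [-0.46, 2.08], [-1.47, 1.51], [0.13, 2.56], [-1, 4.14], [0.04, 2.09], [-2.66, 2.66]. Speed limits (rad/s): [2.57, 2.57, 3.14, 3.14, 3.14, 3.14, 3.14].

INTERFACE

Orientations are given as a unit quaternion [x, y, z, w].
In Python, from plant import r gives the robot as it stands.
- The arm moves only by the tool carry_out, never from a script. Its argument "plan" is a list of rows, each an object with "rot": the turn, a rotation vector about the tool's x, y, z in rad, a list of three; "xyz": the shift along the tool's x, y, z in m, a list of three; "grip": the closure in counts, from 0 (fully open) to 255 (shut). In form: [{"rot": [wx, wy, wz], "xyz": [dx, dy, dz], "grip": grip}, ...]. A call has 1 to 8 rows; each row is the pose to reach, as a shift and turn from the pose commanded when the call began, along the tool's axes at that moment; what a row does not reach only later rows make up. A row lasts 1/12 s, in which the tool goes at most 41.7 mm and 7.16 degrees, less where a joint would pass 70% of its speed; a pose out of reach is approached as far as the arm can. A call with a gripper value outside its range is refused whole. The fingers move at their own pace and stop on an object; "squeeze" is the grip in N (left out, the last holds). Time passes only in rows, so rows that repeat a pose let the fingers close. It gives the time, the measured TCP pose, the force, the opening and the grip force at its end, in the units of the state.
- r.get_state(): the state, without advancing time (a new reading comes with each control period).
- r.snapshot(name): name is "side" or "top" or "wrist"; returns the picture (420x560x3 uint8, red, green, blue); there is no depth.
- r.camera_params(name): a dict with "fx", "fy", "cx", "cy" (pixels), "position" and "attitude" of the camera in the world; the wrist camera has in their place "hand_eye" (4x4, takes a point from camera to tool coordinates, whose origin is the TCP and whose axes are the flange's). Camera axes: x right, y down, z forward; pixel columns grow to the right and rows downward; lengths in m; the calibration is good to about 2 mm. A picture is of the moment at which its call begins: read the wrist's pose just before it. camera_params takes no time and is no camera call.
- r.finish_job(): hands the job in; it is judged then, once.
The state is a dict: "clock": time; "q": joint angles; "qd": joint speeds; "joint_torque": joint torques, N m; "tool_pos": TCP position; "eef_rot": TCP orientation; "contact_force": force on the tool from outside, world axes, zero at the start; "moment": the same for the moment, N m; "opening": opening from 0.0 (shut) to 1.0 (fully open); "finger_force": force on a finger pad.
Only numpy, scipy, OpenCV 4.12 (cv2) and the standard library are available. Lean on these libraries where they do the work, as an engineer would, in place of code of your own. Each camera call takes 0.05 s, during which the arm holds its last target. There are 200 camera calls.

TASK

The brass padlock lies locked and dial-up in its wooden rest: turn its dial, feeling the clicks, until the white pointer has clicked in at the red mark next to the shackle, then pull the shackle out of the lock as far as it goes. Pick up the opened padlock and hold it level, dial up, a few centimetres above the brass staple of the hasp on the wooden chest, touching nothing else with it, and finish while still holding it there. Leave the pottery and tools around where they are.

Things in the scene. Friction and masses are not known exactly. Their poses are not given: they have to be found in the camera images.
- lock: Loose brass combination padlock, about 0.5 kg, on its back: body 70 (x) x 58 (y) x 30 mm high (z, up). Origin: centre of the underside, which starts 12 mm above the table. The shackle leaves its -x end; the dial is in the middle of the upper face. The two sides 58 mm apart can be gripped from above at mid-length, down to the rest's board (12 mm).
- lock_dial (a joint): Dial angle, rad: 0 with the white pointer at the red mark (towards the shackle), positive anticlockwise from above; range -0.8 to 2.9, starts 0.5 to 2.6, so turn it clockwise. A sprung pawl clicks into a notch every 0.524 rad, one at 0; let go within about 0.2 of a notch it settles there. Light to turn (under 0.1 N m). The lock opens only within about 0.15 of 0.
- lock_shackle (a joint): How far the shackle is out of the body, m: 0 closed, 0.020 fully out at its stop (it does not come off). It slides along the lock's -x, needs about 3 to 5 N and stays where it is left. With the dial away from the mark it gives only about 1 mm.
- dial_grip (a point): On the dial's axis, 46 mm above the lock's underside. Dial: black disc 45 mm across, its face 4.5 mm above the lock's upper face, with an upright black bar grip 40 long, 10 thick, its top 26.5 mm above the upper face. Site x runs along the bar; the pointer (white stripe on top, white end) is the bar's -x end. Red mark on the upper face between dial and shackle, black ticks every 30 degrees.
- crown (a point): Middle of the shackle's cross-bar (round steel, 8.4 mm thick, along the lock's y), 71 mm from the lock's centre along its -x when closed, 15 mm above the lock's underside (27 mm above the table). Legs 40 mm apart. The loop encloses a free opening 31 x 31 mm down to the table, so the cross-bar can be pinched from above.
- rest: Fixed wooden rest that keeps the padlock from sliding and turning: board 12 mm high, lugs up to 21 mm above the table around the lock's four corners, 89 x 77 mm overall, x along the lock's x. Open between the lugs: 47 mm at the long sides, 33 mm at the shackle end. Origin: under the pocket's centre, on the table. The lock lifts straight out.
- chest: Fixed low wooden chest, 186 x 206 x 70 mm high, with a brass hasp on its lid. Origin: centre of its underside, on the table.
- hasp (a point): Top of the brass staple (a 28 mm wide loop standing 19 mm above the lid) of the hasp, 89 mm above the table, 45 mm from the chest's centre along its -x; z up.
- tiles: Bystander: test tiles joined into one pile 60 x 60 x 21 mm, on the chest's lid. Origin: centre of its underside.
- bowl: Bystander: bisque bowl, 90 mm across, 45 mm high, near the rest. Origin: centre of its underside.
- vase: Bystander: clay vase, 100 mm across, 200 mm high, at the far side. Origin: centre of its underside.
- jar: Bystander: lidded clay jar, 136 mm across, 143 mm high, at the far side. Origin: centre of its underside.
- mug: Bystander: blue mug, 80 mm across, 90 mm high, at the far side. Origin: centre of its underside.
- plates: Bystander: pile of four plates, 170 mm across, 48 mm high, at the right. Origin: centre of its underside.
- brush: Bystander: brush 180 mm long lying in the middle, in front of the robot. Origin: under its middle.
Mind the look-alikes: they are no part of the job. There is more than one size of the lock; the job needs the larger. Leave any turquoise look-alike of the rest alone.

How it is judged:
On the way, in this order (a step that is already met when the one before it is completed fails the run):
1. the dial stands in its notch at the red mark, the shackle still closed (value of joint lock_dial between -0.15 and 0.15 rad and value of joint lock_shackle below 0.004 m), for 0.2 s.
2. the shackle is pulled out (value of joint lock_shackle above 0.016 m), for 0.2 s.
3. the open lock is lifted out of its rest (value of joint lock_shackle above 0.016 m and height (world z) of lock above 0.06 m), for 0.2 s.
At the end, for the whole second after the job is handed in: The fingers hold the padlock still (slower than 30 mm/s), shackle out by more than 16 mm, its underside's centre within 50 mm sideways of the staple and 15 to 150 mm above its top, upright within 0.35 rad (20 degrees), touching neither chest, tiles nor rest (value of joint lock_shackle above 0.016 m and horizontal distance between lock and hasp below 0.05 m and z of lock in the frame of hasp between 0.015 and 0.15 m and angle between lock's own z axis and vertical below 0.35 rad and linear speed of lock below 0.03 m/s and contact force between the fingers and lock above 1 N and contact force between lock and chest below 0.2 N and contact force between lock and tiles below 0.2 N and contact force between lock and rest below 0.2 N); the arm keeps its last pose, push and grip.
It fails at once if one of the bystanders is displaced by more than 30 mm (distance of any of bowl, tiles, vase, jar, mug, plates, brush from where it was at the start of the episode above 0.03 m).
It also fails if it takes over 72 s, if anything falls off the work surface, if the arm or the gripper's body presses on something with over 40 N, if the wrist force passes 120 N, or if a joint passes its speed limit or range.

## Working session

There is one attempt and no reset: what is moved stays moved. The work goes in short steps, Python scripts to look and compute and a tool call to move; the robot and the scene stay as the last step left them, time stands still between calls to the robot, and variables do not carry over. Pictures are saved under pics/ and viewed, at most 10 in all, crops included, and the job is handed in when it is done.

Besides the shell and the picture viewer there is one more tool, called after ">>>" as a command line: name --argument value ..., lists and objects as JSON in quotes. carry_out: Moves the arm, as the interface text tells. Its arguments: {"type":"object","properties":{"plan":{"type":"array"},"squeeze":{"type":"number"}},"required":["plan"]}

```bash
mkdir -p pics; ls; python3 - <<'E'
from plant import r
import cv2
for n in("top","side"):
    cv2.imwrite(f"pics/{n}0.png",r.snapshot(n)[:,:,::-1]); print(n,r.camera_params(n))
print(r.camera_params("wrist")); print(r.get_state())
E
```

```text
pics
top {'fx': 442.38953964888344, 'fy': 442.38953964888344, 'cx': 269.737982767481, 'cy': 218.57492975694498, 'position': array([ 0.36419803, -0.11872357,  1.31257513]), 'attitude': array([ 0.71215854, -0.69617865,  0.07254754, -0.05387349])}
side {'fx': 421.17319708093527, 'fy': 421.17319708093527, 'cx': 280.90983013678965, 'cy': 207.71128241345832, 'position': array([0.31398684, 0.93061979, 0.69294615]), 'attitude': array([-0.11731844,  0.85495458, -0.50013521,  0.07179019])}
{'fx': 318.3911147926097, 'fy': 318.3911147926097, 'cx': 275.42849090404104, 'cy': 207.00055422948805, 'hand_eye': array([[ 1.10546106e-03, -9.63149767e-01, -2.68963389e-01,
         6.80801950e-02],
       [ 9.99999379e-01,  1.10260866e-03,  1.61669237e-04,
         5.97118260e-04],
       [ 1.40849673e-04, -2.68963400e-01,  9.63150388e-01,
        -1.45107820e-01],
       [ 0.00000000e+00,  0.00000000e+00,  0.00000000e+00,
         1.00000000e+00]])}
{'clock': 0.1, 'q': array([ 1.38076851,  0.68984819, -0.19457097,  1.56621361,  0.15730541,
        0.90254871, -0.21515814]), 'qd': array([ 0.00070061, -0.00129322, -0.00042792, -0.00367023, -0.00011109,
       -0.00139003,  0.00104263]), 'joint_torque': array([-2.49478180e-03, -5.28501856e+01, -1.27115875e+00, -1.53837097e+01,
       -5.25142509e-02,  2.00702882e-03,  4.05289882e-05]), 'tool_pos': array([ 0.13858215, -0.60886206,  0.238031  ]), 'eef_rot': array([ 9.93740630e-01,  1.11709004e-01, -1.41175197e-04, -7.99171293e-04]), 'contact_force': array([ 0.51803339,  0.87112359, -0.76949769]), 'moment': array([-0.01821453,  0.00810808,  0.02477617]), 'finger_force': 0.0, 'opening': 0.9961555269173538}
```

View pics/top0.png

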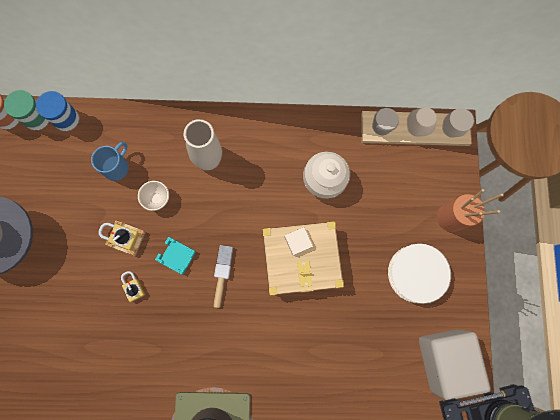

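View pics/side0.png

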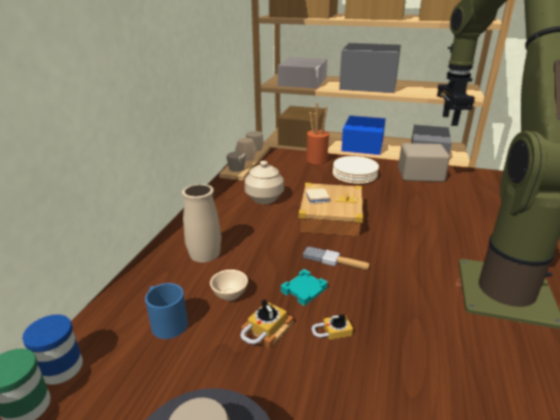

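The top view shows the larger lock at (122,237), shackle to the left, and the hasp at (305,268) on the chest. The small lock is at (132,288) and the turquoise rest at (176,256). The side view agrees with this. Next I'll measure positions by colour.

```bash
cat > h.py <<'E'
from plant import r
import numpy as np, cv2
from scipy.spatial.transform import Rotation as R
def cam(n,s=None):
    p=r.camera_params(n)
    if n=="wrist":
        T=np.eye(4); T[:3,:3]=R.from_quat(s["eef_rot"]).as_matrix(); T[:3,3]=s["tool_pos"]; T=T@p["hand_eye"]
        return p,T[:3,:3],T[:3,3]
    return p,R.from_quat(p["attitude"]).as_matrix(),p["position"]
def ray(c,uv,z):
    p,M,o=c; uv=np.atleast_2d(uv).astype(float)
    d=np.c_[(uv[:,0]-p["cx"])/p["fx"],(uv[:,1]-p["cy"])/p["fy"],np.ones(len(uv))]@M.T
    return o+d*((z-o[2])/d[:,2])[:,None]
def proj(c,X):
    p,M,o=c; d=(np.atleast_2d(X)-o)@M; return np.c_[d[:,0]/d[:,2]*p["fx"]+p["cx"],d[:,1]/d[:,2]*p["fy"]+p["cy"]]
def totool(s,v): return R.from_quat(s["eef_rot"]).inv().apply(v)
E
python3 - <<'E'
from h import *
im=cv2.imread("pics/top0.png"); c=cam("top")
for nm,uv,z in[("lock",(122,237),.042),("crown",(102,230),.027),("small",(132,288),.03),("bowl",(153,195),.045),("staple",(305,268),.089),("tiles",(299,241),.09),("vase",(200,132),.2),("mug",(107,162),.09),("chest",(303,258),.07),("jar",(327,170),.14),("brush",(222,275),.01)]:
    print(nm,ray(c,uv,z).round(3))
a=cv2.resize(im[205:265,85:165],None,fx=8,fy=8,interpolation=cv2.INTER_CUBIC)
b=cv2.resize(im[215:300,255:350],None,fx=4,fy=4,interpolation=cv2.INTER_CUBIC)
o=np.zeros((600,800,3),np.uint8); o[:480,:640]=a; cv2.imwrite("pics/crop1.png",a); cv2.imwrite("pics/crop2.png",b)
E
```

```text
lock [[0.53  0.273 0.042]]
crown [[0.551 0.337 0.027]]
small [[0.386 0.237 0.03 ]]
bowl [[0.655 0.192 0.045]]
staple [[ 0.45  -0.249  0.089]]
tiles [[ 0.524 -0.232  0.09 ]]
vase [[0.793 0.042 0.2  ]]
mug [[0.738 0.317 0.09 ]]
chest [[ 0.479 -0.245  0.07 ]]
jar [[ 0.717 -0.303  0.14 ]]
brush [[ 0.43  -0.015  0.01 ]]
```

View pics/crop1.png

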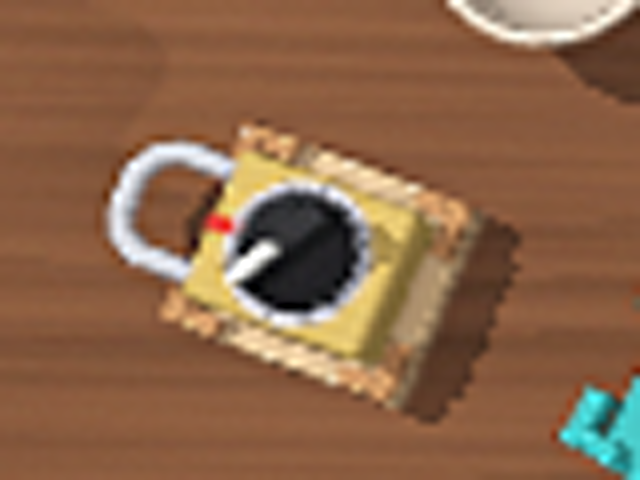

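Shackle side and red mark are at (218,223) in the crop, with the dial centre at (297,255). The white pointer runs to about (235,280), so the dial angle is near +0.9. Next I move towards the hasp and the lock.

>>> carry_out --plan '[{"rot":[0,0,0],"xyz":[0.04,-0.01,0],"grip":0},{"rot":[0,0,0],"xyz":[0.08,-0.03,0],"grip":0},{"rot":[0,0,0],"xyz":[0.12,-0.06,0],"grip":0},{"rot":[0,0,0],"xyz":[0.155,-0.085,0],"grip":0},{"rot":[0,0,0],"xyz":[0.19,-0.11,0],"grip":0},{"rot":[0,0,0],"xyz":[0.225,-0.135,0],"grip":0},{"rot":[0,0,0],"xyz":[0.26,-0.16,0],"grip":0},{"rot":[0,0,0],"xyz":[0.29,-0.185,0],"grip":0}]'

```text
clock: 0.77
tool_pos: [0.3728, -0.374, 0.2385]
eef_rot: [0.994, 0.112, 0.0, -0.0]
contact_force: [0.9, -0.7, 0.5]
opening: 1.002
finger_force: 0.0
```

>>> carry_out --plan '[{"rot":[0,0,0],"xyz":[0.03,-0.03,0],"grip":0},{"rot":[0,0,0],"xyz":[0.06,-0.06,0],"grip":0},{"rot":[0,0,0],"xyz":[0.09,-0.09,0],"grip":0},{"rot":[0,0,0],"xyz":[0.09,-0.09,0],"grip":0}]'

```text
clock: 1.1
tool_pos: [0.445, -0.2585, 0.2387]
eef_rot: [0.993, 0.119, 0.002, -0.002]
contact_force: [0.7, -0.4, 0.2]
opening: 1.001
finger_force: 0.0
```

```bash
python3 - <<'E'
from h import *
s=r.get_state(); print(s["clock"],s["q"].round(2),s["tool_pos"].round(3),s["eef_rot"].round(3))
im=r.snapshot("wrist")[:,:,::-1].copy(); cv2.imwrite("pics/w1.png",im)
E
```

```text
1.1 [ 0.54  0.55 -0.16  1.9   0.12  0.71 -1.02] [ 0.445 -0.259  0.239] [ 0.993  0.119  0.002 -0.002]
```

View pics/w1.png

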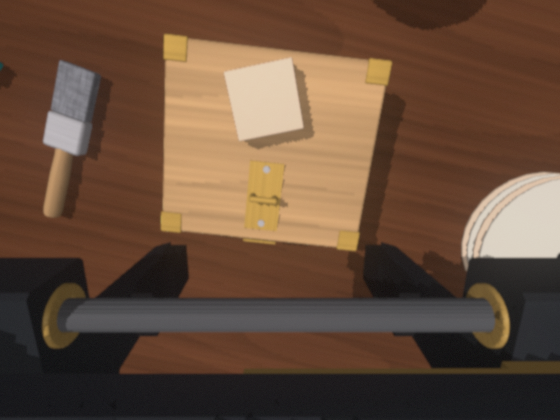

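The wrist view shows the staple at about (263,200) and the tiles at (265,100). Moving on to the lock and turning the tool on the way.

>>> carry_out --plan '[{"rot":[0,0,-0.12],"xyz":[0.016,-0.036,0],"grip":0},{"rot":[0,0,-0.24],"xyz":[0.032,-0.072,0],"grip":0},{"rot":[0,0,-0.36],"xyz":[0.048,-0.108,0],"grip":0},{"rot":[0,0,-0.48],"xyz":[0.064,-0.144,0],"grip":0},{"rot":[0,0,-0.6],"xyz":[0.08,-0.18,0],"grip":0},{"rot":[0,0,-0.72],"xyz":[0.097,-0.216,0],"grip":0},{"rot":[0,0,-0.84],"xyz":[0.114,-0.252,0],"grip":0},{"rot":[0,0,-0.96],"xyz":[0.132,-0.29,0],"grip":0}]'

```text
clock: 1.82
tool_pos: [0.5037, 0.0434, 0.2385]
eef_rot: [0.829, 0.559, -0.001, 0.001]
contact_force: [1.2, -0.2, -0.2]
opening: 1.005
finger_force: 0.0
```

```bash
python3 - <<'E'
from h import *
s=r.get_state(); M=R.from_quat(s["eef_rot"]).as_matrix(); print(s["q"].round(2),s["tool_pos"].round(3),M[:,0].round(2))
print("need",totool(s,np.array([.54,.21,.239])-s["tool_pos"]).round(3))
E
```

```text
[ 0.08  0.55 -0.4   1.91  0.31  0.74 -0.89] [0.504 0.043 0.239] [ 0.37  0.93 -0.  ]
need [ 0.168 -0.029 -0.001]
```

>>> carry_out --plan '[{"rot":[0,0,-0.12],"xyz":[0.04,-0.007,0],"grip":0},{"rot":[0,0,-0.24],"xyz":[0.08,-0.014,0],"grip":0},{"rot":[0,0,-0.36],"xyz":[0.12,-0.021,0],"grip":0},{"rot":[0,0,-0.48],"xyz":[0.15,-0.03,0],"grip":0},{"rot":[0,0,-0.6],"xyz":[0.165,-0.03,0],"grip":0},{"rot":[0,0,-0.6],"xyz":[0.165,-0.03,0],"grip":0},{"rot":[0,0,-0.6],"xyz":[0.165,-0.03,0],"grip":0},{"rot":[0,0,-0.6],"xyz":[0.165,-0.03,0],"grip":0}]'

```text
clock: 2.48
tool_pos: [0.5384, 0.2049, 0.2381]
eef_rot: [0.63, 0.777, -0.001, 0.0]
contact_force: [-1.1, -0.3, 0.1]
opening: 1.003
finger_force: 0.0
```

```bash
python3 - <<'E'
from h import *
s=r.get_state(); np.save("s2.npy",s,allow_pickle=True)
im=r.snapshot("wrist")[:,:,::-1].copy(); cv2.imwrite("pics/w2.png",im)
M=R.from_quat(s["eef_rot"]).as_matrix(); print(s["q"].round(2),s["tool_pos"].round(3),M[:,0].round(2))
print(proj(cam("wrist",s),[[.53,.273,.0685]]))
E
```

```text
[-0.13  0.67 -0.55  1.71  0.43  0.89 -0.65] [0.538 0.205 0.238] [-0.21  0.98 -0.  ]
[[282.91888783 117.75486066]]
```

View pics/w2.png

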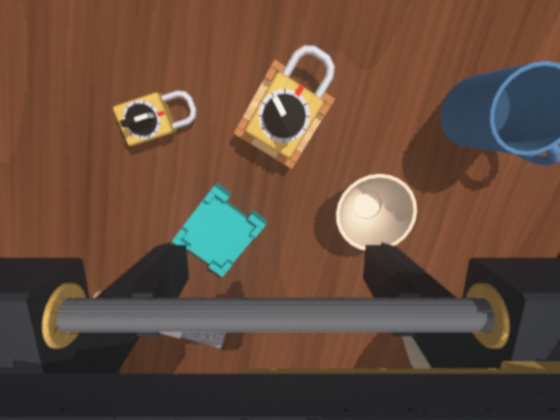

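The lock is centred near (285,112), with the red mark at (299,91), the pointer stripe from (275,96) to (284,114), and the shackle top at about (313,50). I'll measure these by mask.

```bash
python3 - <<'E'
from h import *
s=np.load("s2.npy",allow_pickle=True).item(); c=cam("wrist",s)
im=cv2.imread("pics/w2.png"); o=np.array([230,30]); p=im[30:180,230:350]
hsv=cv2.cvtColor(p,cv2.COLOR_BGR2HSV); h,S,V=[x.astype(int) for x in cv2.split(hsv)]
def comp(m,big=True):
    n,l,st,ce=cv2.connectedComponentsWithStats(m.astype(np.uint8)); i=1+np.argmax(st[1:,4]); return np.argwhere(l==i)[:,::-1]+o
red=comp(((h<6)|(h>174))&(S>170)&(V>130)); y=comp((h>20)&(h<30)&(S>110)&(V>150))
redw=ray(c,red.mean(0),.042)[0]; print("red",red.mean(0),len(red),redw)
hull=cv2.convexHull(ray(c,y,.042)[:,:2].astype(np.float32)); print("yellow",len(y),cv2.minAreaRect(hull))
d=np.hypot(*(np.indices(p.shape[:2])[::-1]+o[:,None,None]-np.array([285,112])[:,None,None]))
w=comp((V>150)&(S<60)&(d<21)); print("white stripe",len(w),w.mean(0),w.min(0),w.max(0))
W=ray(c,w,.0685)[:,:2]; vx=cv2.fitLine(W.astype(np.float32),cv2.DIST_L2,0,.01,.01).ravel(); print(vx, W.mean(0))
k=comp((V<75)&(d<30)); H=cv2.convexHull(k.astype(np.int32)); print("black",len(k),cv2.fitEllipse(H)); 
print("disc c",ray(c,cv2.fitEllipse(H)[0],.0465))
st=comp((S<70)&(V>140)&(d>30)); t=ray(c,st,.027); dd=np.hypot(t[:,0]-redw[0],t[:,1]-redw[1]); print("shackle",len(st),t[dd>np.percentile(dd,85)].mean(0),dd.max(),t.mean(0))
E
```

```text
red [299.13513514  89.35135135] 37 [0.54064055 0.30340297 0.042     ]
yellow 225 ((0.5221337676048279, 0.30642417073249817), (0.025637492537498474, 0.013931222259998322), 18.957725524902344)
white stripe 217 [283.23041475 102.04147465] [268  92] [305 115]
[0.9828005  0.18467039 0.5272594  0.28691056] [0.52725941 0.28691057]
black 1148 ((283.4378967285156, 115.8836669921875), (40.06520080566406, 41.976661682128906), 14.266776084899902)
disc c [[0.53057263 0.27497244 0.0465    ]]
shackle 840 [0.5549523  0.34394133 0.027     ] 0.04620997699161178 [0.54988945 0.33074227 0.027     ]
```

```bash
python3 - <<'E'
from h import *
s=np.load("s2.npy",allow_pickle=True).item(); c=cam("wrist",s)
im=cv2.imread("pics/w2.png")
a=ray(c,[[275,96],[284,114]],.0685); v=a[0]-a[1]; print(a,np.degrees(np.arctan2(v[1],v[0])))
hsv=cv2.cvtColor(im,cv2.COLOR_BGR2HSV); yy,xx=np.indices(im.shape[:2]); d=np.hypot(xx-284,yy-113)
w=((hsv[...,1]<60)&(hsv[...,2]>150)&(d<17)).astype(np.uint8)
n,l,st,ce=cv2.connectedComponentsWithStats(w)
for i in range(1,n):
    if st[i,4]>10:
        P=np.argwhere(l==i)[:,::-1]; W=ray(c,P,.0685)[:,:2]; f=cv2.fitLine(W.astype(np.float32),cv2.DIST_L2,0,.01,.01).ravel(); print(st[i],ce[i],f,np.degrees(np.arctan2(f[1],f[0])))
# side view triangulation of dial bar? yellow rect with closing
m=cv2.inRange(hsv,(15,60,110),(35,255,255)); m[:, :230]=0; m[:,350:]=0; m[190:]=0
print(proj(c,[[.5306,.275,.0685]]))
cv2.imwrite("pics/crop3.png",cv2.resize(im[60:160,235:345],None,fx=5,fy=5,interpolation=cv2.INTER_CUBIC))
E
```

```text
[[0.51858081 0.29059117 0.0685    ]
 [0.53027083 0.27656177 0.0685    ]] 129.80282247914258
[273  98  13  18 113] [279.42477876 106.49557522] [ 0.64770085 -0.76189476  0.5246073   0.2822856 ] -49.63152
[[283.98595118 115.75099957]]
```

View pics/crop3.png

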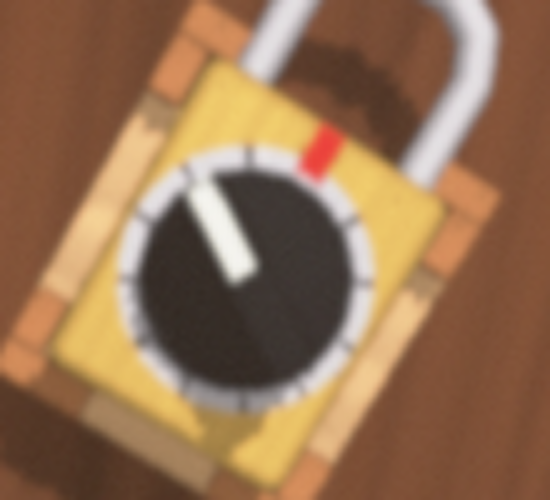

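The crop confirms the pointer is about two ticks anticlockwise of the red mark: the bar is at 130°, the mark at 70.6°, so the dial is at about 1.04. I'll move above the dial.

>>> carry_out --plan '[{"rot":[0,0,-0.12],"xyz":[0.02,0.002,0.02],"grip":110},{"rot":[0,0,-0.24],"xyz":[0.04,0.004,0.04],"grip":110},{"rot":[0,0,-0.36],"xyz":[0.06,0.006,0.06],"grip":110},{"rot":[0,0,-0.48],"xyz":[0.07,0.007,0.09],"grip":110},{"rot":[0,0,-0.5],"xyz":[0.07,0.007,0.118],"grip":110},{"rot":[0,0,-0.5],"xyz":[0.07,0.007,0.118],"grip":110},{"rot":[0,0,-0.5],"xyz":[0.07,0.007,0.118],"grip":110}]'

```text
clock: 3.12
tool_pos: [0.5299, 0.2751, 0.1199]
eef_rot: [0.417, 0.909, -0.002, -0.0]
contact_force: [-0.1, -0.8, -0.2]
opening: 0.569
finger_force: 0.0
```

```bash
cat > need.py <<'E'
from h import *
import sys
x,y,z,yaw=map(float,sys.argv[1:5]); s=r.get_state(); M=R.from_quat(s["eef_rot"]).as_matrix()
T=np.array([[np.cos(yaw),np.sin(yaw),0],[np.sin(yaw),-np.cos(yaw),0],[0,0,-1]]).T
t=np.radians(yaw); T=np.array([[np.cos(t),np.sin(t),0],[np.sin(t),-np.cos(t),0],[0,0,-1]])
print("t",s["clock"],"q",s["q"].round(2),"pos",s["tool_pos"].round(4),"open",round(s["opening"],3),"F",s["contact_force"].round(1))
print("xyz",(M.T@(np.array([x,y,z])-s["tool_pos"])).round(4),"rot",R.from_matrix(M.T@T).as_rotvec().round(3))
E
python3 need.py .5306 .275 .051 130.4
```

```text
t 3.1167 q [-0.24  0.87 -0.58  1.74  0.66  0.75 -0.45] pos [0.5299 0.2751 0.1199] open 0.569 F [-0.1 -0.8 -0.2]
xyz [-0.0004  0.0007  0.0689] rot [-0.004  0.001  0.004]
```

Well aligned, so descend and grip the bar.

>>> carry_out --plan '[{"rot":[0,0,0],"xyz":[0,0.0005,0.03],"grip":110},{"rot":[0,0,0],"xyz":[0,0.0005,0.055],"grip":110},{"rot":[0,0,0],"xyz":[0,0.0005,0.068],"grip":110},{"rot":[0,0,0],"xyz":[0,0.0005,0.068],"grip":180},{"rot":[0,0,0],"xyz":[0,0.0005,0.068],"grip":255},{"rot":[0,0,0],"xyz":[0,0.0005,0.068],"grip":255},{"rot":[0,0,0],"xyz":[0,0.0005,0.068],"grip":255},{"rot":[0,0,0],"xyz":[0,0.0005,0.068],"grip":255}]' --squeeze 12

```text
clock: 3.78
tool_pos: [0.5314, 0.2786, 0.0541]
eef_rot: [0.416, 0.909, 0.001, 0.001]
contact_force: [0.1, 0.5, 0.5]
opening: 0.215
finger_force: 0.0
```

```bash
python3 need.py .5306 .275 .051 70.6
```

```text
t 3.7833 q [-0.28  0.96 -0.51  1.76  0.75  0.62 -0.52] pos [0.5314 0.2786 0.0541] open 0.215 F [0.1 0.5 0.5]
xyz [-0.0022 -0.0029  0.0031] rot [ 2.000e-03 -1.000e-03  1.051e+00]
```

>>> carry_out --plan '[{"rot":[0,0,0],"xyz":[0,0,0],"grip":255},{"rot":[0,0,0],"xyz":[0,0,0],"grip":255},{"rot":[0,0,0],"xyz":[0,0,0],"grip":255},{"rot":[0,0,0],"xyz":[0,0,0],"grip":255}]'

```text
clock: 4.12
tool_pos: [0.5306, 0.2778, 0.0534]
eef_rot: [0.416, 0.909, -0.0, 0.0]
contact_force: [-1.8, -1.7, 6.6]
opening: 0.112
finger_force: 12.0
```

```bash
python3 need.py .5306 .275 .051 70.6
```

```text
t 4.1167 q [-0.28  0.96 -0.51  1.76  0.75  0.63 -0.52] pos [0.5306 0.2778 0.0534] open 0.112 F [-1.8 -1.7  6.6]
xyz [-0.0022 -0.0018  0.0024] rot [0.000e+00 1.000e-03 1.052e+00]
```

>>> carry_out --plan '[{"rot":[0,0,0.06],"xyz":[0,0,0],"grip":255},{"rot":[0,0,0.18],"xyz":[0,0,0],"grip":255},{"rot":[0,0,0.3],"xyz":[0,0,0],"grip":255},{"rot":[0,0,0.42],"xyz":[0,0,0],"grip":255},{"rot":[0,0,0.54],"xyz":[0,0,0],"grip":255},{"rot":[0,0,0.66],"xyz":[0,0,0],"grip":255},{"rot":[0,0,0.78],"xyz":[0,0,0],"grip":255},{"rot":[0,0,0.9],"xyz":[0,0,0],"grip":255}]' --squeeze 12

```text
clock: 4.78
tool_pos: [0.5323, 0.2784, 0.0534]
eef_rot: [0.772, 0.636, 0.002, 0.001]
contact_force: [2.3, -0.1, 1.5]
opening: 0.114
finger_force: 12.0
```

>>> carry_out --plan '[{"rot":[0,0,0.1],"xyz":[0,0,0],"grip":255},{"rot":[0,0,0.15],"xyz":[0,0,0],"grip":255},{"rot":[0,0,0.15],"xyz":[0,0,0],"grip":255},{"rot":[0,0,0.15],"xyz":[0,0,0],"grip":255}]'

```text
clock: 5.12
tool_pos: [0.5325, 0.2783, 0.0534]
eef_rot: [0.815, 0.579, 0.002, 0.001]
contact_force: [4.6, -0.4, 2.1]
opening: 0.112
finger_force: 12.0
```

```bash
python3 need.py .5306 .275 .051 70.6
```

```text
t 5.1167 q [-0.42  0.92 -0.24  1.76  0.42  0.5  -1.28] pos [0.5325 0.2783 0.0534] open 0.112 F [ 4.6 -0.4  2.1]
xyz [-0.0037 -0.0007  0.0024] rot [ 0.003 -0.002  0.003]
```

>>> carry_out --plan '[{"rot":[0,0,0],"xyz":[0,0,0],"grip":130},{"rot":[0,0,0],"xyz":[0,0,0],"grip":130},{"rot":[0,0,0],"xyz":[0,0,0],"grip":130},{"rot":[0,0,0],"xyz":[0,0,-0.035],"grip":130},{"rot":[0,0,0],"xyz":[-0.02,0,-0.07],"grip":130},{"rot":[0,0,0],"xyz":[-0.04,0,-0.1],"grip":130},{"rot":[0,0,0],"xyz":[-0.05,0,-0.12],"grip":130},{"rot":[0,0,0],"xyz":[-0.05,0,-0.12],"grip":130}]'

```text
clock: 5.78
tool_pos: [0.5148, 0.2291, 0.1762]
eef_rot: [0.816, 0.578, 0.002, 0.001]
contact_force: [-0.6, 0.6, -0.6]
opening: 0.49
finger_force: 0.0
```

```bash
python3 - <<'E'
from h import *
s=r.get_state(); np.save("s3.npy",s,allow_pickle=True); c=cam("wrist",s)
im=r.snapshot("wrist")[:,:,::-1].copy(); cv2.imwrite("pics/w3.png",im)
print(s["tool_pos"],proj(c,[[.5306,.275,.0685]]), np.degrees(2*np.arctan2(s["eef_rot"][1],s["eef_rot"][0])))
E
```

```text
[0.51481525 0.22910263 0.17620909] [[275.10346852 144.2534614 ]] 70.5806057879627
```

View pics/w3.png

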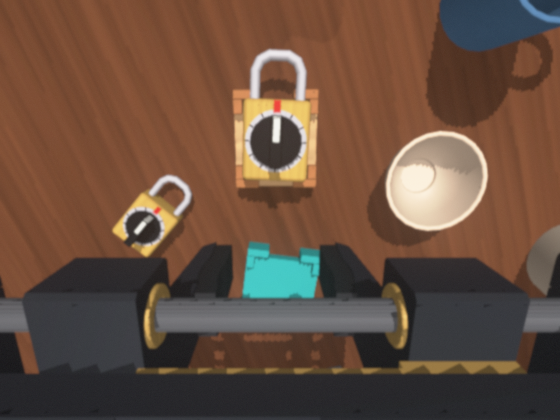

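The pointer stripe (277,130) now stands at the red mark (277,107), and the shackle's cross-bar is near (278,55). Measuring the crown.

```bash
python3 - <<'E'
from h import *
s=np.load("s3.npy",allow_pickle=True).item(); c=cam("wrist",s)
im=cv2.imread("pics/w3.png"); hsv=cv2.cvtColor(im,cv2.COLOR_BGR2HSV)
def big(m,x0,x1,y0,y1):
    q=np.zeros_like(m); q[y0:y1,x0:x1]=m[y0:y1,x0:x1]; n,l,st,ce=cv2.connectedComponentsWithStats(q); i=1+np.argmax(st[1:,4]); return np.argwhere(l==i)[:,::-1]
sh=big(((hsv[...,1]<80)&(hsv[...,2]>120)).astype(np.uint8),230,325,40,97)
col=sh[abs(sh[:,0]-278)<=4]; top=col[:,1]; print("crossbar rows",top.min(),top.max(),"shackle cols",sh[:,0].min(),sh[:,0].max())
crown=ray(c,[(sh[:,0].min()+sh[:,0].max())/2,(top.min()+top.max())/2],.027)[0]
hs=hsv[100:190,230:325]; red=big((((hsv[...,0]<6)|(hsv[...,0]>174))&(hsv[...,1]>150)&(hsv[...,2]>130)).astype(np.uint8),260,295,95,118)
rw=ray(c,red.mean(0),.042)[0]
bl=big((hsv[...,2]<75).astype(np.uint8),240,312,105,182); e=cv2.fitEllipse(cv2.convexHull(bl.astype(np.int32))); dc=ray(c,e[0],.0475)[0]
print("crown",crown,"red",rw,"disc",dc,e)
for v in(crown-dc,rw-dc): print(np.hypot(*v[:2]),np.degrees(np.arctan2(v[1],v[0])))
E
python3 need.py .5306 .275 .2 160.6
```

```text
crossbar rows 49 60 shackle cols 250 306
crown [0.55676709 0.34176672 0.027     ] red [0.54187931 0.30255778 0.042     ] disc [0.53094198 0.27545168 0.0475    ] ((275.2565002441406, 141.68710327148438), (48.17749786376953, 50.727012634277344), 5.9672770500183105)
0.07116615225942671 68.7225363184822
0.029229535676556017 68.02588731698181
t 5.8333 q [-0.3   0.71 -0.34  1.82  0.35  0.68 -1.18] pos [0.5144 0.2303 0.1744] open 0.489 F [ 0.8  1.8 -1.3]
xyz [ 0.0476  0.0005 -0.0256] rot [ 0.003  0.    -1.57 ]
```

```bash
python3 need.py .556 .3415 .11 159.5
```

```text
t 5.8333 q [-0.3   0.71 -0.34  1.82  0.35  0.68 -1.18] pos [0.5144 0.2303 0.1744] open 0.489 F [ 0.8  1.8 -1.3]
xyz [0.1186 0.0022 0.0646] rot [ 0.003  0.    -1.551]
```

>>> carry_out --plan '[{"rot":[0,0,-0.12],"xyz":[0.03,0,0],"grip":185},{"rot":[0,0,-0.24],"xyz":[0.06,0,0],"grip":185},{"rot":[0,0,-0.36],"xyz":[0.09,0.001,0],"grip":185},{"rot":[0,0,-0.48],"xyz":[0.119,0.002,0],"grip":185},{"rot":[0,0,-0.6],"xyz":[0.119,0.002,0],"grip":185},{"rot":[0,0,-0.72],"xyz":[0.119,0.002,0],"grip":185},{"rot":[0,0,-0.84],"xyz":[0.119,0.002,0],"grip":185},{"rot":[0,0,-0.96],"xyz":[0.119,0.002,0],"grip":185}]'

```text
clock: 6.5
tool_pos: [0.5539, 0.3435, 0.1705]
eef_rot: [0.453, 0.892, -0.001, -0.001]
contact_force: [0.1, -0.6, -0.6]
opening: 0.277
finger_force: 0.0
```

>>> carry_out --plan '[{"rot":[0,0,-0.12],"xyz":[0,0,0.02],"grip":185},{"rot":[0,0,-0.24],"xyz":[0,0,0.04],"grip":185},{"rot":[0,0,-0.36],"xyz":[0,0,0.06],"grip":185},{"rot":[0,0,-0.48],"xyz":[0,0,0.065],"grip":185},{"rot":[0,0,-0.59],"xyz":[0,0,0.065],"grip":185},{"rot":[0,0,-0.59],"xyz":[0,0,0.065],"grip":185},{"rot":[0,0,-0.59],"xyz":[0,0,0.065],"grip":185},{"rot":[0,0,-0.59],"xyz":[0,0,0.065],"grip":185}]'

```text
clock: 7.17
tool_pos: [0.5548, 0.3431, 0.1071]
eef_rot: [0.179, 0.984, 0.0, -0.001]
contact_force: [0.3, -0.4, 0.4]
opening: 0.272
finger_force: 0.0
```

```bash
python3 need.py .556 .3415 .017 159.5
```

```text
t 7.1667 q [-0.27  0.97 -0.7   1.56  0.75  0.89 -0.03] pos [0.5548 0.3431 0.1071] open 0.272 F [ 0.3 -0.4  0.4]
xyz [-0.0018 -0.0011  0.0901] rot [-0.    -0.001 -0.002]
```

>>> carry_out --plan '[{"rot":[0,0,0],"xyz":[-0.002,-0.001,0.03],"grip":185},{"rot":[0,0,0],"xyz":[-0.002,-0.001,0.055],"grip":185},{"rot":[0,0,0],"xyz":[-0.002,-0.001,0.068],"grip":185},{"rot":[0,0,0],"xyz":[-0.002,-0.001,0.08],"grip":185},{"rot":[0,0,0],"xyz":[-0.002,-0.001,0.09],"grip":185},{"rot":[0,0,0],"xyz":[-0.002,-0.001,0.09],"grip":185},{"rot":[0,0,0],"xyz":[-0.002,-0.001,0.09],"grip":185}]'

```text
clock: 7.75
tool_pos: [0.5569, 0.3413, 0.0179]
eef_rot: [0.178, 0.984, 0.0, 0.0]
contact_force: [0.9, -0.9, 0.6]
opening: 0.273
finger_force: 0.0
```

>>> carry_out --plan '[{"rot":[0,0,0],"xyz":[0,0,0],"grip":255},{"rot":[0,0,0],"xyz":[0,0,0],"grip":255},{"rot":[0,0,0],"xyz":[0,0,0],"grip":255},{"rot":[0,0,0],"xyz":[0,0,0],"grip":255}]' --squeeze 15

```text
clock: 8.08
tool_pos: [0.5575, 0.3418, 0.0187]
eef_rot: [0.178, 0.984, 0.001, 0.001]
contact_force: [-0.2, 1.3, 2.0]
opening: 0.09
finger_force: 14.1
```

Cross-bar gripped (about 8 mm). Pulling along tool +y.

>>> carry_out --plan '[{"rot":[0,0,0],"xyz":[0,0.004,0],"grip":255},{"rot":[0,0,0],"xyz":[0,0.008,0],"grip":255},{"rot":[0,0,0],"xyz":[0,0.012,0],"grip":255},{"rot":[0,0,0],"xyz":[0,0.016,0],"grip":255},{"rot":[0,0,0],"xyz":[0,0.02,0],"grip":255},{"rot":[0,0,0],"xyz":[0,0.022,0],"grip":255},{"rot":[0,0,0],"xyz":[0,0.022,0],"grip":255},{"rot":[0,0,0],"xyz":[0,0.022,0],"grip":255}]' --squeeze 20

```text
clock: 8.75
tool_pos: [0.5645, 0.3618, 0.0176]
eef_rot: [0.178, 0.984, 0.0, -0.0]
contact_force: [-0.1, -2.7, 1.2]
opening: 0.086
finger_force: 18.8
```

```bash
python3 need.py .5575 .3418 .0187 159.5
```

```text
t 8.75 q [-0.32  1.11 -0.63  1.52  0.83  0.8  -0.08] pos [0.5645 0.3618 0.0176] open 0.086 F [-0.1 -2.7  1.2]
xyz [-0.0004 -0.0212 -0.0011] rot [ 0. -0.  0.]
```

Moved 21 mm with the pull resisted, so the shackle is out. Release and rise.

>>> carry_out --plan '[{"rot":[0,0,0],"xyz":[0,0.021,0],"grip":180},{"rot":[0,0,0],"xyz":[0,0.021,0],"grip":180},{"rot":[0,0,0],"xyz":[0,0.021,0],"grip":180},{"rot":[0,0,0],"xyz":[0,0,-0.035],"grip":180},{"rot":[0,0,0],"xyz":[0,0,-0.07],"grip":180},{"rot":[0,0,0],"xyz":[0,0,-0.105],"grip":120},{"rot":[0,0,0],"xyz":[0,-0.01,-0.14],"grip":60},{"rot":[0,0,0],"xyz":[0,-0.03,-0.15],"grip":0}]'

```text
clock: 9.42
tool_pos: [0.5557, 0.3402, 0.1741]
eef_rot: [0.177, 0.984, 0.007, 0.003]
contact_force: [1.0, 1.0, 0.8]
opening: 0.497
finger_force: 0.0
```

```bash
python3 need.py .513 .228 .176 69.5
```

```text
t 9.4167 q [-0.24  0.89 -0.75  1.54  0.69  0.98  0.02] pos [0.5557 0.3402 0.1741] open 0.497 F [1.  1.  0.8]
xyz [ 0.001  -0.12   -0.0037] rot [ 0.014 -0.009  1.573]
```

I made a mistake there: the first three rows commanded an extra 21 mm sideways while opening. I need to look and check the lock is still seated.

>>> carry_out --plan '[{"rot":[0,0,0.12],"xyz":[0,-0.02,0],"grip":0},{"rot":[0,0,0.24],"xyz":[0,-0.04,0],"grip":0},{"rot":[0,0,0.36],"xyz":[0,-0.06,0],"grip":0},{"rot":[0,0,0.48],"xyz":[0,-0.08,0],"grip":0},{"rot":[0,0,0.6],"xyz":[0,-0.1,0],"grip":0},{"rot":[0,0,0.72],"xyz":[0,-0.12,0],"grip":0},{"rot":[0,0,0.84],"xyz":[0,-0.12,0],"grip":0},{"rot":[0,0,0.96],"xyz":[0,-0.12,0],"grip":0}]'

```text
clock: 10.08
tool_pos: [0.5124, 0.2209, 0.1681]
eef_rot: [0.615, 0.789, 0.001, 0.0]
contact_force: [-0.7, -0.9, 0.3]
opening: 0.997
finger_force: 0.0
```

>>> carry_out --plan '[{"rot":[0,0,0.12],"xyz":[0,0,0],"grip":0},{"rot":[0,0,0.24],"xyz":[0,0,0],"grip":0},{"rot":[0,0,0.36],"xyz":[0,0,0],"grip":0},{"rot":[0,0,0.48],"xyz":[0,0,0],"grip":0},{"rot":[0,0,0.6],"xyz":[0,0,0],"grip":0},{"rot":[0,0,0.61],"xyz":[0,0,0],"grip":0},{"rot":[0,0,0.61],"xyz":[0,0,0],"grip":0}]'

```text
clock: 10.67
tool_pos: [0.5123, 0.2223, 0.168]
eef_rot: [0.82, 0.572, 0.001, -0.0]
contact_force: [-0.7, -0.4, -1.3]
opening: 1.0
finger_force: 0.0
```

```bash
python3 - <<'E'
from h import *
s=r.get_state(); np.save("s4.npy",s,allow_pickle=True); c=cam("wrist",s)
im=r.snapshot("wrist")[:,:,::-1].copy(); cv2.imwrite("pics/w4.png",im)
print(s["tool_pos"],s["opening"],proj(c,[[.5308,.2752,.0685],[.5308,.2752,.042]]), np.degrees(2*np.arctan2(s["eef_rot"][1],s["eef_rot"][0])))
E
python3 need.py .5308 .2752 .1 69.5
```

```text
[0.51231876 0.22226693 0.16800242] 1.0003123542402956 [[274.66606762 134.94064794]
 [274.7248314  133.3902535 ]] 69.76827375095804
t 10.7167 q [-0.3   0.71 -0.33  1.84  0.35  0.65 -1.18] pos [0.5122 0.222  0.1679] open 0.997 F [1.2 0.1 0.3]
xyz [ 0.0563 -0.001   0.068 ] rot [ 0.001 -0.002  0.005]
```

View pics/w4.png

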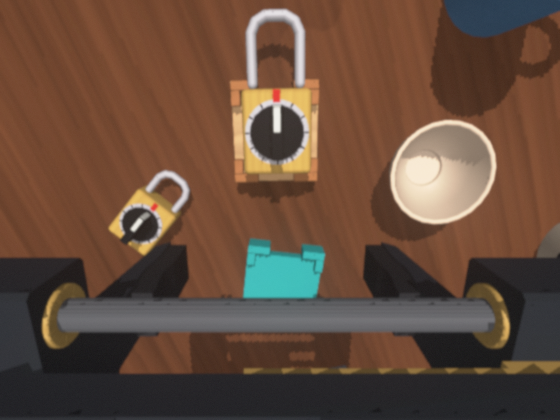

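The lock is still seated in the rest. The pointer is at the red mark, (277,96), and the shackle is out, with its top at (275,15). Lowering onto the body.

>>> carry_out --plan '[{"rot":[0,0,0.005],"xyz":[0.03,0,0.02],"grip":0},{"rot":[0,0,0.005],"xyz":[0.057,0.0005,0.05],"grip":0},{"rot":[0,0,0.005],"xyz":[0.057,0.0005,0.07],"grip":0},{"rot":[0,0,0.005],"xyz":[0.057,0.0005,0.09],"grip":0},{"rot":[0,0,0.005],"xyz":[0.057,0.0005,0.115],"grip":0},{"rot":[0,0,0.005],"xyz":[0.057,0.0005,0.135],"grip":0},{"rot":[0,0,0.005],"xyz":[0.057,0.0005,0.15],"grip":0},{"rot":[0,0,0.005],"xyz":[0.057,0.0005,0.15],"grip":0}]'

```text
clock: 11.38
tool_pos: [0.5305, 0.2736, 0.0146]
eef_rot: [0.822, 0.569, -0.002, -0.001]
contact_force: [-0.2, 0.2, 0.2]
opening: 1.0
finger_force: 0.0
```

```bash
python3 need.py .5308 .2752 .0165 69.5
```

```text
t 11.3833 q [-0.43  0.98 -0.21  1.77  0.43  0.44 -1.3 ] pos [0.5305 0.2736 0.0146] open 1.0 F [-0.2  0.2  0.2]
xyz [ 0.0016 -0.0003 -0.0019] rot [-0.004  0.003 -0.001]
```

>>> carry_out --plan '[{"rot":[0,0,0],"xyz":[0.001,0,-0.001],"grip":0},{"rot":[0,0,0],"xyz":[0.001,0,-0.001],"grip":255},{"rot":[0,0,0],"xyz":[0.001,0,-0.001],"grip":255},{"rot":[0,0,0],"xyz":[0.001,0,-0.001],"grip":255},{"rot":[0,0,0],"xyz":[0.001,0,-0.001],"grip":255},{"rot":[0,0,0],"xyz":[0.001,0,-0.001],"grip":255},{"rot":[0,0,0],"xyz":[0.001,0,-0.001],"grip":255},{"rot":[0,0,0],"xyz":[0.001,0,-0.001],"grip":255}]' --squeeze 40

```text
clock: 12.05
tool_pos: [0.5332, 0.2753, 0.0194]
eef_rot: [0.823, 0.568, 0.0, 0.0]
contact_force: [-0.4, -0.0, 5.4]
opening: 0.656
finger_force: 39.8
```

>>> carry_out --plan '[{"rot":[0,0,0],"xyz":[0,0,0],"grip":255},{"rot":[0,0,0],"xyz":[0,0,0],"grip":255},{"rot":[0,0,0],"xyz":[0,0,-0.005],"grip":255},{"rot":[0,0,0],"xyz":[0,0,-0.015],"grip":255},{"rot":[0,0,0],"xyz":[0,0,-0.03],"grip":255},{"rot":[0,0,0],"xyz":[0,0,-0.05],"grip":255},{"rot":[0,0,0],"xyz":[0,0,-0.075],"grip":255},{"rot":[0,0,0],"xyz":[0,0,-0.1],"grip":255}]'

```text
clock: 12.72
tool_pos: [0.5317, 0.2744, 0.1193]
eef_rot: [0.823, 0.568, -0.001, -0.0]
contact_force: [0.3, -0.4, -4.4]
opening: 0.655
finger_force: 39.8
```

```bash
python3 - <<'E'
from h import *
s=np.load("s2.npy",allow_pickle=True)
# hasp from top view: brass on the lid, and from the wrist picture w1 (pose from then)
im=cv2.imread("pics/top0.png"); print("top",ray(cam("top"),[[305,261],[305,268],[305,278]],.075).round(4))
s1={"tool_pos":np.array([.445,-.2585,.2387]),"eef_rot":np.array([.993,.119,.002,-.002])}
c=cam("wrist",s1); print("w1",ray(c,[[263,199],[263,165],[263,240]],.089).round(4),"chest corners",ray(c,[[164,37],[391,60],[359,249],[161,231]],.07).round(4),ray(c,[[164,37],[391,60],[359,249],[161,231]],.07).mean(0).round(4))
E
python3 need.py .45 -.249 .2 69.5
```

```text
top [[ 0.4703 -0.2505  0.075 ]
 [ 0.4508 -0.2506  0.075 ]
 [ 0.423  -0.2508  0.075 ]]
w1 [[ 0.4365 -0.2474  0.089 ]
 [ 0.4681 -0.24    0.089 ]
 [ 0.3958 -0.2569  0.089 ]] chest corners [[ 0.5558 -0.1279  0.07  ]
 [ 0.5858 -0.3309  0.07  ]
 [ 0.4028 -0.359   0.07  ]
 [ 0.3727 -0.1519  0.07  ]] [ 0.4792 -0.2424  0.07  ]
t 12.7167 q [-0.39  0.82 -0.29  1.74  0.37  0.63 -1.25] pos [0.5317 0.2744 0.1193] open 0.655 F [ 0.3 -0.4 -4.4]
xyz [-0.5186  0.1087 -0.0797] rot [-0.002  0.002 -0.004]
```

Lifted, with the weight visible in the force reading. The hasp is at about (0.436, -0.248). Carrying it there gently.

>>> carry_out --plan '[{"rot":[0,0,0],"xyz":[-0.005,0,-0.015],"grip":255},{"rot":[0,0,0],"xyz":[-0.02,0.003,-0.03],"grip":255},{"rot":[0,0,0],"xyz":[-0.045,0.007,-0.045],"grip":255},{"rot":[0,0,0],"xyz":[-0.07,0.012,-0.045],"grip":255},{"rot":[0,0,0],"xyz":[-0.095,0.017,-0.045],"grip":255},{"rot":[0,0,0],"xyz":[-0.12,0.022,-0.045],"grip":255},{"rot":[0,0,0],"xyz":[-0.145,0.027,-0.045],"grip":255},{"rot":[0,0,0],"xyz":[-0.17,0.032,-0.045],"grip":255}]'

```text
clock: 13.38
tool_pos: [0.5015, 0.1034, 0.1639]
eef_rot: [0.823, 0.568, -0.001, 0.0]
contact_force: [-0.1, -0.1, -5.9]
opening: 0.657
finger_force: 39.8
```

>>> carry_out --plan '[{"rot":[0,0,0],"xyz":[-0.025,0.005,0],"grip":255},{"rot":[0,0,0],"xyz":[-0.05,0.009,0],"grip":255},{"rot":[0,0,0],"xyz":[-0.075,0.014,0],"grip":255},{"rot":[0,0,0],"xyz":[-0.1,0.018,0],"grip":255},{"rot":[0,0,0],"xyz":[-0.125,0.023,0],"grip":255},{"rot":[0,0,0],"xyz":[-0.15,0.027,0],"grip":255},{"rot":[0,0,0],"xyz":[-0.175,0.032,0],"grip":255},{"rot":[0,0,0],"xyz":[-0.2,0.036,0],"grip":255}]'

```text
clock: 14.05
tool_pos: [0.4646, -0.0962, 0.164]
eef_rot: [0.823, 0.568, -0.0, 0.0]
contact_force: [1.2, -0.2, -4.0]
opening: 0.655
finger_force: 39.8
```

```bash
python3 need.py .436 -.2475 .165 69.3
```

```text
t 14.05 q [ 0.34  0.64 -0.37  2.08  0.47  0.5  -0.74] pos [ 0.4646 -0.0962  0.164 ] open 0.655 F [ 1.2 -0.2 -4. ]
xyz [-0.1516  0.0268 -0.0009] rot [-0.     0.001 -0.001]
```

>>> carry_out --plan '[{"rot":[0,0,0],"xyz":[-0.025,0.005,0],"grip":255},{"rot":[0,0,0],"xyz":[-0.05,0.009,0],"grip":255},{"rot":[0,0,0],"xyz":[-0.075,0.014,0],"grip":255},{"rot":[0,0,0],"xyz":[-0.1,0.018,0],"grip":255},{"rot":[0,0,0],"xyz":[-0.12,0.022,0],"grip":255},{"rot":[0,0,0],"xyz":[-0.135,0.025,0],"grip":255},{"rot":[0,0,0],"xyz":[-0.145,0.026,0],"grip":255},{"rot":[0,0,0],"xyz":[-0.15,0.027,0],"grip":255}]'

```text
clock: 14.72
tool_pos: [0.4362, -0.2463, 0.1637]
eef_rot: [0.824, 0.567, -0.001, -0.0]
contact_force: [-0.9, 0.1, -4.3]
opening: 0.658
finger_force: 39.8
```

>>> carry_out --plan '[{"rot":[0,0,0],"xyz":[0,0,0],"grip":255},{"rot":[0,0,0],"xyz":[0,0,0],"grip":255},{"rot":[0,0,0],"xyz":[0,0,0],"grip":255},{"rot":[0,0,0],"xyz":[0,0,0],"grip":255},{"rot":[0,0,0],"xyz":[0,0,0],"grip":255},{"rot":[0,0,0],"xyz":[0,0,0],"grip":255}]'

```text
clock: 15.22
tool_pos: [0.4377, -0.2441, 0.1638]
eef_rot: [0.822, 0.569, 0.0, -0.0]
contact_force: [-0.2, 0.5, -4.5]
opening: 0.653
finger_force: 39.8
```

```bash
python3 need.py .436 -.2475 .165 69.3; python3 - <<'E'
from h import *
im=r.snapshot("side")[:,:,::-1]; cv2.imwrite("pics/side5.png",cv2.resize(im[90:260,240:440],None,fx=3,fy=3,interpolation=cv2.INTER_CUBIC))
E
```

```text
t 15.2167 q [ 0.68  0.67 -0.42  2.    0.49  0.57 -0.44] pos [ 0.4377 -0.2441  0.1638] open 0.653 F [-0.2  0.5 -4.5]
xyz [-0.0038 -0.0004 -0.0012] rot [-0.    -0.     0.001]
```

View pics/side5.png

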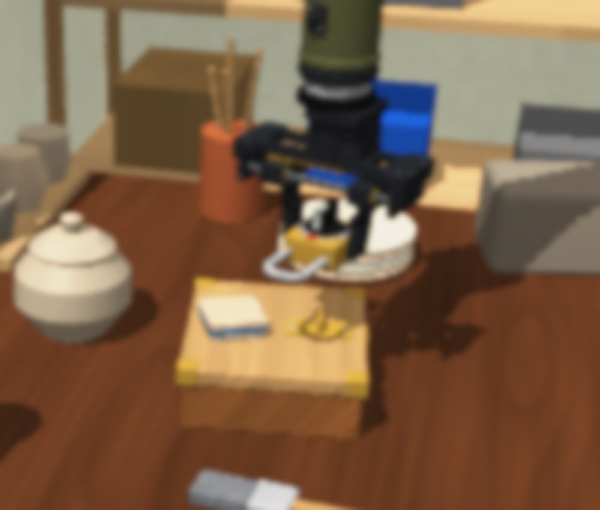

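The side view shows the lock level in the fingers at about (320,240), shackle out, above the chest and clear of it. The staple is at (322,322). Handing in.

```bash
python3 -c "
from plant import r
print(r.finish_job())"
```

```text
the job is handed in; nothing more can be done
None
```

I handed the job in at about 15 s with the dial at the red mark, the shackle pulled out (about 21 mm) and the lock held level about 65 mm above the staple, clear of everything else in the last view; the hand-in gave no verdict.

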